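# Run the tap to the bottom of the flange's blind hole

### The job

A tap stands started in the blind hole of the clamped flange. Work it in by the T-handle, clockwise seen from above, the way a fitter does: half a turn forward and a quarter back, again half a turn forward and a quarter back, then forward until you feel it come up against the bottom of the hole - lean on it lightly there for a moment, but do not force it, or the tap snaps. Leave the tap at the bottom, let go of it, and leave the other things on the bench alone.

Things in the scene. Friction and masses are not known exactly. Their poses are not given: they have to be found in the camera images.
- bar (a point): centre of the T-handle's level steel cross bar, on the tap's axis, 157 mm above the bench at the start. Bar 110 mm long (its x), 12 mm thick (its y), 18 mm high; z up. A spindle of 5 mm radius runs 38 mm down from it to the chuck (radius 11.5 mm), so fingers can close on the bar's middle from above. It turns with the tap (half a turn looks the same) and sinks 2 mm per turn forward
- chuck (a point): middle of the dark chuck under the T-handle, on the tap's axis; turns with the handle. Inside, a torsion spring (about 2 N m per rad) drives the tap: the handle runs ahead of the tap by about 0.05 rad, either way, against the thread's drag of about 0.1 N m, and further when the tap is stopped. The chuck also floats up to 4 mm sideways and endways on springs of 3 N per mm. Let go, the springs relax
- tap (a joint): angle of the tap in the hole, rad: 0 at the start, growing as it is screwed in, clockwise seen from above; 3.14 is half a turn. It cannot go back beyond 0. The bottom of the hole stops it somewhere from 5.0 to 5.9 rad (0.80 to 0.94 turn), different on each flange and not to be seen
- tap_shank: the steel tap, 10 mm across, upright below the chuck; origin on its axis at the top of the boss. The bottom of the hole is felt at the handle as torque on top of the drag: 0.015 N m per newton of press at the tap's end. A light, sure press is 6 to 25 N (0.09 to 0.38 N m over the drag); above 35 N (0.52 N m over the drag) it snaps
- flange: fixed: round steel pipe flange, 128 mm across, 18 mm thick, with a boss 44 mm across whose top is 60 mm above the bench, strapped on a grey plate 190 x 170 x 16 mm (x, y). Origin under the plate's centre, on the bench, below the tap's axis; z up. A dark guide bush 43 mm wide, 6 mm high sits on the boss
- oil_bottle: bystander: white capped oil bottle, 48 mm across, 115 mm tall, origin at the centre of its foot
- pipe_nipple: bystander: short steel tube standing on end, 42 mm across, 60 mm tall, origin at the centre of its foot
- handwheel: bystander: valve handwheel lying flat, 80 mm across, 16 mm high, origin at the centre of its underside
- spanner: bystander: steel spanner lying flat, 150 mm long along its x, origin at the middle of its underside

How it is judged:
On the way, in this order (a step that is already met when the one before it is completed fails the run):
1. first stroke: the tap has been turned about half a turn forward (past 2.7 rad) (value of joint tap above 2.7 rad), for 0.05 s.
2. first chip broken: the tap has been turned back to about a quarter of a turn (below 2.05 rad) (value of joint tap below 2.05 rad), for 0.05 s.
3. second stroke: forward to about three quarters of a turn (past 4.2 rad) (value of joint tap above 4.2 rad), for 0.05 s.
4. second chip broken: back to about half a turn (below 3.65 rad) (value of joint tap below 3.65 rad), for 0.05 s.
5. the tap presses firmly on the bottom of the hole (over 6 N) (value of joint tap above 4.85 rad and contact force between tap_shank and flange above 6 N), for 0.15 s.
At the end, for the whole second after the job is handed in: the tap has been felt against the bottom of the hole after two half-forward, quarter-back strokes, and is left down there at rest (tap angle over 4.85 rad, slower than 0.05 rad/s), let go (value of joint tap above 4.85 rad and velocity of joint tap between -0.05 and 0.05 rad/s); the robot touches nothing.
It fails at once if the tap is forced against the bottom of the hole (over 35 N) and snaps (contact force between tap_shank and flange above 35 N).
It fails at once if the oil bottle is pushed away (over 20 mm) (distance of oil_bottle from where it was at the start of the episode above 0.02 m).
It fails at once if the pipe nipple is pushed away (over 20 mm) (distance of pipe_nipple from where it was at the start of the episode above 0.02 m).
It fails at once if the handwheel is pushed away (over 20 mm) (distance of handwheel from where it was at the start of the episode above 0.02 m).
It fails at once if the spanner is pushed away (over 20 mm) (distance of spanner from where it was at the start of the episode above 0.02 m).
It also fails if it takes over 72 s, if anything falls off the work surface, if the arm or the gripper's body presses on something with over 40 N, if the wrist force passes 120 N, or if a joint passes its speed limit or range.

### The arm

A 7-joint arm with a two-finger parallel gripper is mounted at the origin on the work surface. World frame = base frame: x ahead of the robot, y to its left, z up, the work surface at z = 0. Lengths are in m, angles in rad, forces in N, time in s.
With the tool pointing down it reaches from about 0.425 to 0.875 m from the base axis. Payload 4.7 kg.
Tool frame: the origin (TCP) lies midway between the tips of the shut fingers; the grasp point (between the pads) lies 19 mm behind it; z points along the fingers, y is the direction in which the jaws open and shut (so a half turn about z gives the same grasp; the last joint's range is limited). The gripper opens to 87 mm and grips with 3 to 60 N. Pads are 19 mm wide; open, the fingers measure 117 mm over their backs; the gripper's body (75 mm by 190 mm) begins 51 mm behind the grasp point.
Start: joints at [-1.27, 0.321, -0.07, 1.45, 0.023, 1.371, -0.057], TCP at [0.184, 0.623, 0.223] pointing down, gripper open.
Joint ranges: [-2.86, 2.86], [-0.3, 2.09], [-1.38, 1.24], [0.06, 2.45], [-1.56, 4.7], [0.09, 2.05], [-2.69, 2.69]. Speed limits (rad/s): [2.57, 2.57, 3.14, 3.14, 3.14, 3.14, 3.14].

### API

Orientations are given as a rotation vector (axis times angle).
In Python, from bench import ctrl, optics gives the robot as it stands. The module is installed in compiled form; this text tells all that it offers.
- The arm moves only by the tool step_arm, never from a script. Its argument "deltas" is a list of rows, each a list of 7 numbers: the turn, a rotation vector about the tool's x, y, z in degrees, then the shift along the tool's x, y, z in mm, then the finger opening in mm, from 0 to 87. A call has exactly 8 rows; each row is the pose to reach, as a shift and turn from the pose commanded when the call began, along the tool's axes at that moment; what a row does not reach only later rows make up. A row lasts 1/8 s, in which the tool goes at most 62.5 mm and 10.7 degrees, less where a joint would pass 70% of its speed; a pose out of reach is approached as far as the arm can. A call with a gripper value outside its range is refused whole. The fingers move at their own pace and stop on an object; "newtons" is the grip in N (left out, the last holds). Time passes only in rows, so rows that repeat a pose let the fingers close, or fill a call up. It gives the time, the measured TCP pose, the force and the opening at its end, in the units of the state.
- ctrl.get_state(): the state, without advancing time (a new reading comes with each control period).
- optics.get_image(name): name is "scene" or "top" or "wrist"; returns the picture (384x512x3 uint8, red, green, blue); there is no depth.
- optics.get_calibration(name): a dict with "K" (3x3 intrinsics, pixels), "k1" (the pictures are not rectified: a ray, as slopes to the right and down, at radius r is drawn at 1 + k1 r^2 times it, then the intrinsics apply), "R" (3x3) and "t" (3): a world point X has camera coordinates R X + t. Camera axes: x right, y down, z forward; pixel columns grow to the right and rows downward; lengths in m; the calibration is good to about 2 mm. A picture is of the moment at which its call begins: read the wrist's pose just before it. get_calibration takes no time and is no camera call; for the wrist camera it gives the pose at the moment of the call.
- ctrl.close_job(): hands the job in, once; it reports no verdict.
The state is a dict: "time": time; "joint_positions": joint angles; "qd": joint speeds; "joint_torque": joint torques, N m; "position": TCP position; "tool_rot": TCP orientation; "ft_force": force on the tool from outside, world axes, zero at the start; "torque": the same for the moment, N m; "grip_width": opening from 0.0 (shut) to 1.0 (fully open).
Only numpy, scipy, OpenCV 4.12 (cv2) and the standard library are available. Lean on these libraries where they do the work, as an engineer would, in place of code of your own. Each camera call takes 0.05 s, during which the arm holds its last target.

## Working session

There is one attempt and no reset: what is moved stays moved. The work goes in short steps, Python scripts to look and compute and a tool call to move; the robot and the scene stay as the last step left them, time stands still between calls to the robot, and variables do not carry over. Pictures are saved under pics/ and viewed, and the job is handed in when it is done.

Besides the shell and the picture viewer there is one more tool, called after "Call:" in YAML: its name, and indented under it one key for each argument. step_arm: Moves the arm, as the interface text tells. Its arguments: {"type":"object","properties":{"deltas":{"type":"array"},"newtons":{"type":"number"}},"required":["deltas"]}

```bash
mkdir -p pics
python3 - <<'E'
from bench import ctrl, optics
import cv2, numpy as np
s=ctrl.get_state()
for k,v in s.items(): print(k,np.round(v,4))
for n in ["scene","top","wrist"]:
    im=optics.get_image(n); cv2.imwrite(f"pics/{n}0.png",im[:,:,::-1])
    c=optics.get_calibration(n); print(n,{k:np.round(v,4).tolist() for k,v in c.items()})
E
```

```text
time 0.0
joint_positions [-1.2699  0.3218 -0.0701  1.4516  0.0226  1.3708 -0.0569]
qd [-0.0005  0.0004  0.0003 -0.0004  0.0004 -0.0006  0.0005]
joint_torque [ 2.00000e-04 -4.91294e+01 -4.03800e-01 -3.12522e+01 -6.38000e-02
  4.39000e-02  2.00000e-04]
position [0.1838 0.6229 0.2215]
tool_rot [-4.4900e-01 -3.1092e+00  3.0000e-03]
ft_force [-1.000e-04  6.260e-02  2.448e-01]
torque [ 0.0133 -0.0422  0.0606]
grip_width 1.0003
scene {'K': [[355.3726, 0.0, 262.4738], [0.0, 355.3726, 197.6379], [0.0, 0.0, 1.0]], 'k1': -0.0051, 'R': [[-0.8037, 0.595, 0.0011], [0.5001, 0.6766, -0.5405], [-0.3223, -0.4339, -0.8414]], 't': [0.4552, -0.2255, 1.1188]}
top {'K': [[455.8702, 0.0, 253.6951], [0.0, 455.8702, 190.9985], [0.0, 0.0, 1.0]], 'k1': -0.1497, 'R': [[-0.0061, -1.0, 0.0044], [-0.9832, 0.0052, -0.1827], [0.1826, -0.0054, -0.9832]], 't': [-0.007, 0.5567, 1.1467]}
wrist {'K': [[291.7821, 0.0, 256.5217], [0.0, 291.7821, 189.6669], [0.0, 0.0, 1.0]], 'k1': -0.0403, 'R': [[0.2826, 0.9592, -0.0013], [0.9247, -0.2721, 0.2663], [0.2551, -0.0764, -0.9639]], 't': [-0.6492, -0.0328, 0.3895]}
```

View pics/scene0.png

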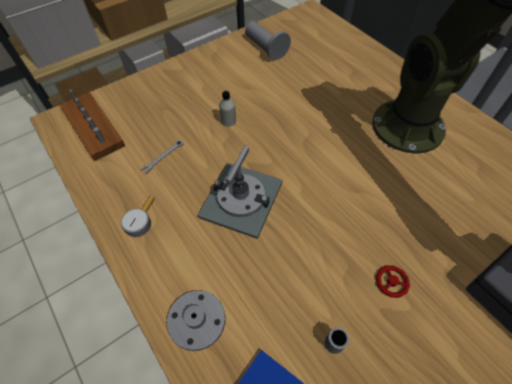

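View pics/top0.png

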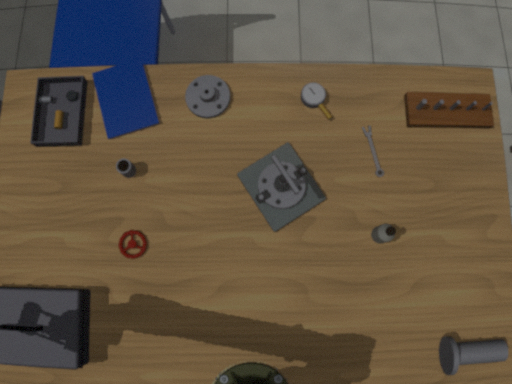

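View pics/wrist0.png

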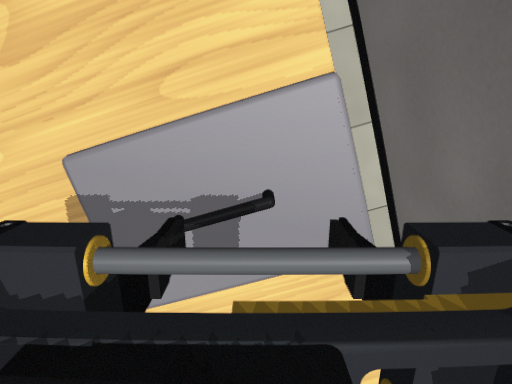

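Run:
```python
import cv2
a=cv2.imread('pics/top0.png')[130:240,225:340]; b=cv2.imread('pics/scene0.png')[135:245,190:290]
cv2.imwrite('pics/topz.png',cv2.resize(a,None,fx=5,fy=5,interpolation=cv2.INTER_CUBIC))
cv2.imwrite('pics/scenez.png',cv2.resize(b,None,fx=5,fy=5,interpolation=cv2.INTER_CUBIC))
```

```text
(no output)
```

View pics/topz.png

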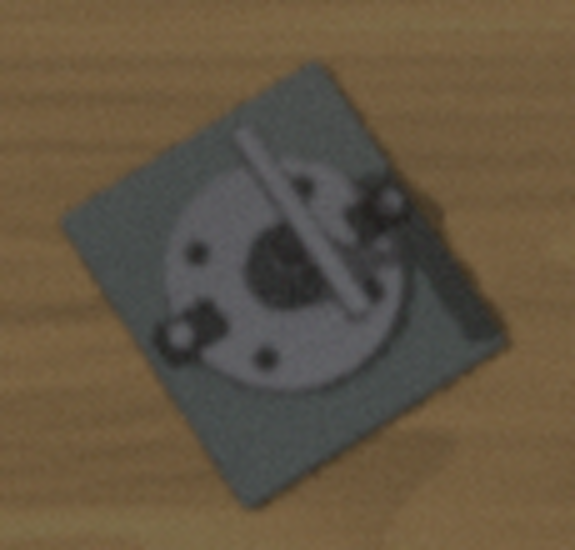

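View pics/scenez.png

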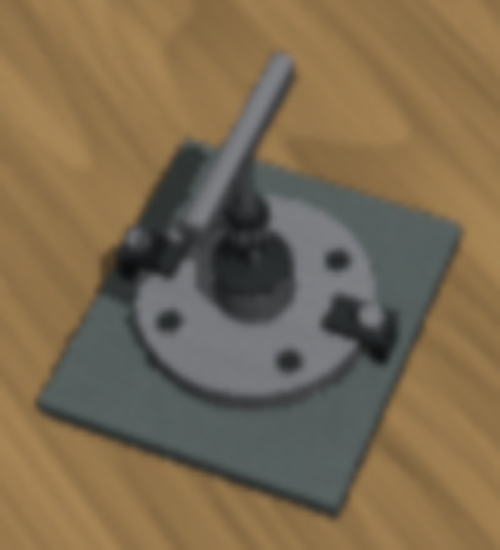

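```bash
cat > h.py <<'E'
from bench import ctrl, optics
import cv2, numpy as np
def ray(n,uv,c=None):
    c=c or optics.get_calibration(n)
    K=np.array(c['K']);d=np.array(uv,float)
    x=(d-K[:2,2])/K[0,0]; p=x.copy()
    for _ in range(20): p=x/(1+c['k1']*(p@p))
    R=np.array(c['R']);t=np.array(c['t'])
    return -R.T@t, R.T@np.array([p[0],p[1],1])
def pt(n,uv,z,c=None):
    o,d=ray(n,uv,c); return o+d*(z-o[2])/d[2]
def proj(n,X,c=None):
    c=c or optics.get_calibration(n)
    p=np.array(c['R'])@X+np.array(c['t']); p=p[:2]/p[2]; p=p*(1+c['k1']*(p@p))
    return np.array(c['K'])[[0,1],[0,1]]*p+np.array(c['K'])[:2,2]
E
python3 - <<'E'
from h import *
def un(uv,o): return (np.array(uv)+.5)/5-.5+o
T=np.array([225,130]);S=np.array([190,135])
e=[pt('top',un(u,T),.16) for u in [(243,132),(360,310)]]
print('bar top',e,np.mean(e,0),np.degrees(np.arctan2(*(e[1]-e[0])[[1,0]])),np.linalg.norm(e[1]-e[0]))
e=[pt('scene',un(u,S),.16) for u in [(281,62),(201,222)]]
print('bar scene',e,np.mean(e,0),np.degrees(np.arctan2(*(e[1]-e[0])[[1,0]])),np.linalg.norm(e[1]-e[0]))
c=[pt('top',un(u,T),.016) for u in [(315,62),(62,220),(250,508),(508,343)]]
print('plate',np.mean(c,0),c)
c=[pt('scene',un(u,S),.016) for u in [(190,142),(462,228),(338,515),(40,405)]]
print('plate',np.mean(c,0))
for n,uv,z in [('oil',(390,232),.1),('nip',(127,169),.06),('wheel',(133,244),.01),('sp1',(368,130),.0),('sp2',(380,173),0)]: print(n,pt('top',uv,z))
from scipy.spatial.transform import Rotation as Ro
s=ctrl.get_state(); print(Ro.from_rotvec(s['tool_rot']).as_matrix().round(4))
E
```

```text
bar top [array([ 0.62248345, -0.05739163,  0.16      ]), array([ 0.53447229, -0.11209284,  0.16      ])] [ 0.57847787 -0.08474224  0.16      ] -148.1379826967939 0.10362522222566205
bar scene [array([ 0.53246093, -0.11399331,  0.16      ]), array([ 0.61666659, -0.05749022,  0.16      ])] [ 0.57456376 -0.08574176  0.16      ] 33.862126335059195 0.10140607557210976
plate [ 0.57716883 -0.08566193  0.016     ] [array([ 0.70077446, -0.10514966,  0.016     ]), array([0.61171301, 0.0348357 , 0.016     ]), array([ 0.45385856, -0.06549433,  0.016     ]), array([ 0.54232928, -0.20683945,  0.016     ])]
plate [ 0.577279  -0.0808752  0.016    ]
oil [ 0.44078789 -0.3525647   0.1       ]
nip [0.61637543 0.32669389 0.06      ]
wheel [0.42085748 0.31552513 0.01      ]
sp1 [ 0.7414064  -0.33752993  0.        ]
sp2 [ 0.61558895 -0.36444447  0.        ]
[[-9.592e-01  2.828e-01 -3.000e-04]
 [ 2.828e-01  9.592e-01 -1.400e-03]
 [-1.000e-04 -1.500e-03 -1.000e+00]]
```

Call:
step_arm:
  deltas:
    - [0,0,-3,-36,-35.5,0,87]
    - [0,0,-6,-72,-71,0,87]
    - [0,0,-9,-108,-106.5,0,87]
    - [0,0,-12,-144,-142,0,87]
    - [0,0,-15,-180,-177.5,0,87]
    - [0,0,-18,-216,-213,0,87]
    - [0,0,-21,-252,-248.5,0,87]
    - [0,0,-25,-288,-284,0,87]
  newtons: 50

```text
time: 1.15
position: [0.3803, 0.2679, 0.2225]
tool_rot: [-0.238, 3.132, 0.0]
ft_force: [-0.6, 0.3, -0.5]
grip_width: 0.998
```

```bash
cat > st.py <<'E'
from h import *
from scipy.spatial.transform import Rotation as Ro
s=ctrl.get_state()
for k in ['time','joint_positions','position','ft_force','torque','grip_width']: print(k,np.round(s[k],4))
R=Ro.from_rotvec(s['tool_rot']).as_matrix(); print('yang',np.degrees(np.arctan2(R[1,1],R[0,1])).round(2)); print(R.round(4))
E
python3 st.py
```

```text
time 1.15
joint_positions [-0.8687 -0.0797  0.1881  1.8942  0.0152  1.3255  1.0377]
position [0.3803 0.2679 0.2225]
ft_force [-0.5518  0.2726 -0.5025]
torque [ 0.0791 -0.0394  0.0278]
grip_width 0.9983
yang 98.69
[[-9.885e-01 -1.512e-01  1.000e-04]
 [-1.512e-01  9.885e-01  3.000e-04]
 [-2.000e-04  2.000e-04 -1.000e+00]]
```

Call:
step_arm:
  deltas:
    - [0,0,-3,-18,-48,0,87]
    - [0,0,-6,-36,-96,0,87]
    - [0,0,-9,-54,-144,0,87]
    - [0,0,-12,-72,-192,0,87]
    - [0,0,-15,-90,-240,0,87]
    - [0,0,-18,-108,-288,0,87]
    - [0,0,-21,-126,-336,0,87]
    - [0,0,-24.5,-141,-379,0,87]

```text
time: 2.15
position: [0.5762, -0.0858, 0.2224]
tool_rot: [-0.896, 3.011, -0.0]
ft_force: [-0.2, 0.6, -0.6]
grip_width: 0.999
```

```bash
python3 st.py
python3 - <<'E'
from h import *
c=optics.get_calibration('wrist')
im=optics.get_image('wrist'); cv2.imwrite('pics/w1.png',im[:,:,::-1])
import pickle; pickle.dump(c,open('w1.pkl','wb'))
im=optics.get_image('top'); cv2.imwrite('pics/t1.png',im[:,:,::-1])
E
```

```text
time 2.15
joint_positions [-0.4505  0.1969  0.6356  1.646  -0.1196  1.3379  2.353 ]
position [ 0.5762 -0.0858  0.2224]
ft_force [-0.1691  0.5848 -0.5839]
torque [ 0.0986 -0.0148  0.0272]
grip_width 0.9993
yang 123.16
[[-8.371e-01 -5.470e-01  0.000e+00]
 [-5.470e-01  8.371e-01 -1.000e-04]
 [ 0.000e+00 -1.000e-04 -1.000e+00]]
```

View pics/w1.png

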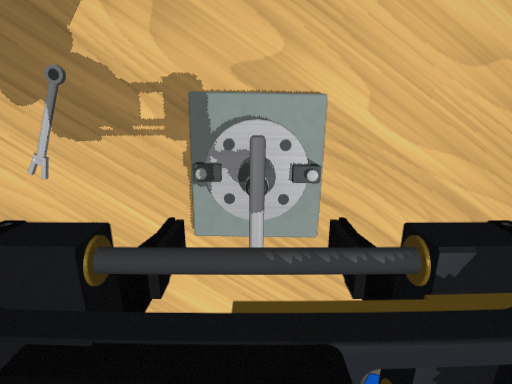

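Run:
```python
from h import *
import pickle
c=pickle.load(open('w1.pkl','rb'))
im=cv2.imread('pics/w1.png'); cv2.imwrite('pics/w1z.png',cv2.resize(im[120:260,190:330],None,fx=4,fy=4,interpolation=cv2.INTER_CUBIC))
g=cv2.cvtColor(im,cv2.COLOR_BGR2GRAY)
for r in [150,160,190,215,225,235,243]: print(r,g[r,244:272])
```

```text
150 [111 108 110 125 124 141  83  98 106 116 119 116 115 114 112 112 111 111
 105  99  93 115 173 174 175 175 175 176]
160 [ 76  73  74  75  64  56  86  97 104 116 117 117 117 114 111 112 110 112
 104  98  84  66  75  77  83  95 153 175]
190 [ 71 115  34  37  78  71  94 101 108 116 116 114 114 110 111 109 110 107
  98  95  66  71  53  71  85  82 144 173]
215 [169 167 167 169 169 103 120 140 164 174 175 176 175 173 178 182 184 171
 161 120 170 170 172 172 172 172 172 171]
225 [140 139 138 140 140  84 123 139 164 173 172 174 173 172 176 181 181 168
 165 119 137 137 137 136 139 139 137 139]
235 [136 136 136 140 140  91 123 143 166 172 172 171 171 173 177 180 177 168
 161 119 139 140 139 140 141 139 140 141]
243 [164 166 167 169 170  97 125 143 167 170 171 171 169 170 176 183 173 166
 153 130 177 177 178 179 178 176 173 169]
```

View pics/w1z.png

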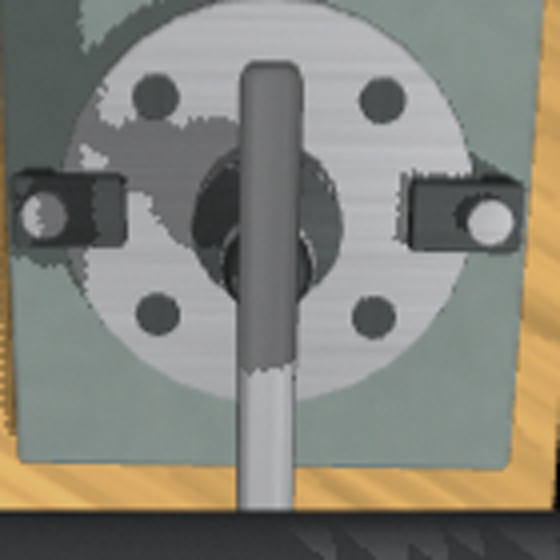

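Run:
```python
from h import *
import pickle
c=pickle.load(open('w1.pkl','rb'))
a=pt('wrist',(257.1,152),.166,c); b=pt('wrist',(256.1,243),.166,c); e=pt('wrist',(257.3,135.5),.165,c)
ang=np.degrees(np.arctan2(*(a-b)[[1,0]])); print(a,b,e,ang)
u=(b-a)/np.linalg.norm(b-a); print('centre',e+u*.055)
# flange centre from four holes? bush: chuck
pl=[pt('wrist',q,.016,c) for q in [(190,93),(326.5,95),(317,236),(194.5,235)]]
print('plate',np.mean(pl,0)) 
h=[pt('wrist',(190+x/4,120+y/4),z,c) for x,y,z in [(157,97,.034),(382,99,.034),(157,314,.034),(374,317,.034)]]
print(h,np.mean(h,0))
```

```text
[ 0.54139435 -0.10850928  0.166     ] [ 0.60418774 -0.06837889  0.166     ] [ 0.53115531 -0.11503247  0.165     ] -147.41791471036674
centre [ 0.57749945 -0.08541456  0.165     ]
plate [ 0.57768075 -0.08465869  0.016     ]
[array([ 0.56738304, -0.13099952,  0.034     ]), array([ 0.53108651, -0.07440991,  0.034     ]), array([ 0.62504201, -0.0952775 ,  0.034     ]), array([ 0.58857091, -0.03770821,  0.034     ])] [ 0.57802062 -0.08459878  0.034     ]
```

Call:
step_arm:
  deltas:
    - [0,0,0.5,-2,0,12,87]
    - [0,0,0.5,-2,0,25,87]
    - [0,0,0.5,-2,0,40,87]
    - [0,0,0.5,-2,0,55,87]
    - [0,0,0.5,-2,0,70,60]
    - [0,0,0.5,-2,0,79,45]
    - [0,0,0.5,-2,0,83,35]
    - [0,0,0.5,-2,0,83,30]

```text
time: 3.25
position: [0.5775, -0.0832, 0.1395]
tool_rot: [-0.881, 3.016, -0.0]
ft_force: [0.2, 0.3, 0.2]
grip_width: 0.628
```

```bash
python3 st.py
python3 - <<'E'
from h import *
im=optics.get_image('wrist'); cv2.imwrite('pics/w2.png',im[:,:,::-1])
im=optics.get_image('scene'); cv2.imwrite('pics/s2.png',cv2.resize(im[120:260,170:310,::-1],None,fx=4,fy=4))
E
```

```text
time 3.25
joint_positions [-0.4354  0.2642  0.6224  1.7479 -0.1652  1.182   2.3726]
position [ 0.5775 -0.0832  0.1395]
ft_force [0.2353 0.322  0.1858]
torque [ 0.0967  0.1058 -0.0005]
grip_width 0.6277
yang 122.56
[[-8.428e-01 -5.382e-01  1.000e-04]
 [-5.382e-01  8.428e-01 -1.000e-04]
 [-0.000e+00 -1.000e-04 -1.000e+00]]
```

View pics/w2.png

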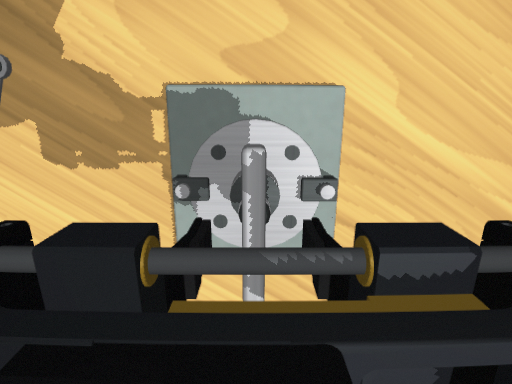

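View pics/s2.png

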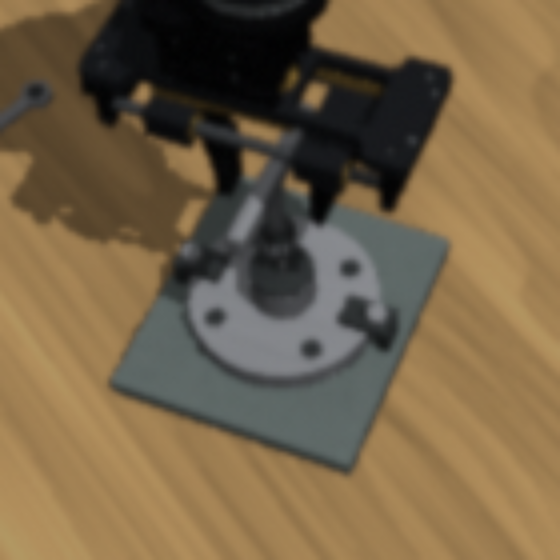

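Call:
step_arm:
  deltas:
    - [0,0,0,0.5,-1.5,0,20]
    - [0,0,0,0.5,-1.5,0,0]
    - [0,0,0,0.5,-1.5,0,0]
    - [0,0,0,0.5,-1.5,0,0]
    - [0,0,0,0.5,-1.5,0,0]
    - [0,0,0,0.5,-1.5,0,0]
    - [0,0,0,0.5,-1.5,0,0]
    - [0,0,0,0.5,-1.5,0,0]
  newtons: 55

```text
time: 4.35
position: [0.5778, -0.0846, 0.1396]
tool_rot: [-0.881, 3.015, 0.0]
ft_force: [0.8, -0.9, -0.4]
grip_width: 0.128
```

```bash
python3 st.py
```

```text
time 4.35
joint_positions [-0.433   0.2655  0.623   1.7466 -0.1663  1.1824  2.3759]
position [ 0.5778 -0.0846  0.1396]
ft_force [ 0.8043 -0.9271 -0.4368]
torque [ 0.0075 -0.0448  0.0544]
grip_width 0.1285
yang 122.57
[[-8.427e-01 -5.383e-01  2.000e-04]
 [-5.383e-01  8.427e-01  1.000e-04]
 [-2.000e-04 -1.000e-04 -1.000e+00]]
```

Call:
step_arm:
  deltas:
    - [0,0,10,0,0,0.1,0]
    - [0,0,20,0,0,0.1,0]
    - [0,0,30,0,0,0.2,0]
    - [0,0,40,0,0,0.2,0]
    - [0,0,50,0,0,0.3,0]
    - [0,0,60,0,0,0.3,0]
    - [0,0,70,0,0,0.4,0]
    - [0,0,80,0,0,0.4,0]

```text
time: 5.35
position: [0.5779, -0.0847, 0.1393]
tool_rot: [1.271, 2.872, -0.0]
ft_force: [0.8, -0.8, -0.6]
grip_width: 0.132
```

```bash
python3 st.py
```

```text
time 5.35
joint_positions [-0.6069  0.3069  0.841   1.7522 -0.2447  1.1912  1.04  ]
position [ 0.5779 -0.0847  0.1393]
ft_force [ 0.8176 -0.7543 -0.6375]
torque [-0.2163 -0.1588  0.07  ]
grip_width 0.1322
yang 42.26
[[-6.725e-01  7.401e-01  4.000e-04]
 [ 7.401e-01  6.725e-01 -3.000e-04]
 [-5.000e-04  1.000e-04 -1.000e+00]]
```

Call:
step_arm:
  deltas:
    - [0,0,10.5,0,0,0.1,0]
    - [0,0,21,0,0,0.1,0]
    - [0,0,31.5,0,0,0.2,0]
    - [0,0,42,0,0,0.2,0]
    - [0,0,52.5,0,0,0.3,0]
    - [0,0,63,0,0,0.4,0]
    - [0,0,73.5,0,0,0.4,0]
    - [0,0,84,0,0,0.5,0]

```text
time: 6.35
position: [0.5778, -0.0848, 0.1387]
tool_rot: [2.867, 1.284, -0.0]
ft_force: [-0.2, -1.9, 0.3]
grip_width: 0.13
```

```bash
python3 st.py;python3 - <<'E'
from h import *
im=optics.get_image('scene'); cv2.imwrite('pics/s3.png',cv2.resize(im[120:260,170:310,::-1],None,fx=4,fy=4))
im=optics.get_image('wrist'); cv2.imwrite('pics/w3.png',im[:,:,::-1])
E
```

```text
time 6.35
joint_positions [-0.8087  0.4155  1.1309  1.7578 -0.3983  1.2246 -0.3001]
position [ 0.5778 -0.0848  0.1387]
ft_force [-0.1777 -1.8648  0.3214]
torque [-0.3357  0.0776  0.1188]
grip_width 0.1301
yang -41.76
[[ 6.66e-01  7.46e-01  2.00e-04]
 [ 7.46e-01 -6.66e-01 -4.00e-04]
 [-2.00e-04  4.00e-04 -1.00e+00]]
```

View pics/w3.png

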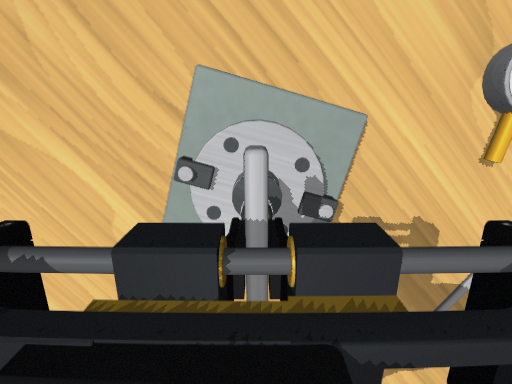

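View pics/s3.png

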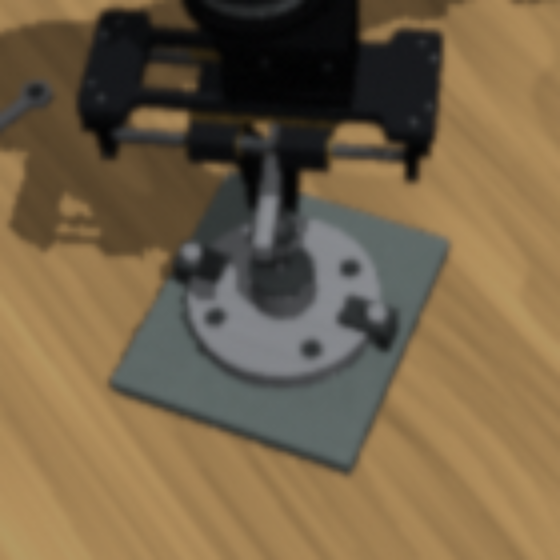

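Call:
step_arm:
  deltas:
    - [0,0,0,0,0,0,0]
    - [0,0,-10,0,0,0,0]
    - [0,0,-20,0,0,-0.1,0]
    - [0,0,-30,0,0,-0.1,0]
    - [0,0,-40,0,0,-0.2,0]
    - [0,0,-50,0,0,-0.3,0]
    - [0,0,-60,0,0,-0.3,0]
    - [0,0,-66,0,0,-0.4,0]

```text
time: 7.45
position: [0.5778, -0.0848, 0.1393]
tool_rot: [1.69, 2.648, 0.001]
ft_force: [1.0, -0.9, -0.1]
grip_width: 0.13
```

```bash
python3 st.py
```

```text
time 7.45
joint_positions [-0.6399  0.3181  0.885   1.7534 -0.264   1.1942  0.7536]
position [ 0.5778 -0.0848  0.1393]
ft_force [ 1.0248 -0.8656 -0.0516]
torque [-0.3138 -0.1057 -0.1055]
grip_width 0.1301
yang 24.91
[[-4.212e-01  9.070e-01  7.000e-04]
 [ 9.070e-01  4.212e-01  5.000e-04]
 [ 1.000e-04  9.000e-04 -1.000e+00]]
```

Call:
step_arm:
  deltas:
    - [0,0,0,0,0,0,0]
    - [0,0,10.5,0,0,0,0]
    - [0,0,21,0,0,0.1,0]
    - [0,0,31.5,0,0,0.1,0]
    - [0,0,42,0,0,0.2,0]
    - [0,0,52.5,0,0,0.3,0]
    - [0,0,63,0,0,0.3,0]
    - [0,0,73.5,0,0,0.4,0]

```text
time: 8.45
position: [0.5777, -0.0847, 0.1387]
tool_rot: [2.945, 1.092, -0.0]
ft_force: [0.2, -0.6, -0.9]
grip_width: 0.133
```

Call:
step_arm:
  deltas:
    - [0,0,10,0,0,0.1,0]
    - [0,0,14,0,0,0.1,0]
    - [0,0,14,0,0,0.1,0]
    - [0,0,14,0,0,0.1,0]
    - [0,0,14,0,0,0.1,30]
    - [0,0,14,0,0,0.1,45]
    - [0,0,14,0,0,0.1,45]
    - [0,0,14,0,0,0.1,45]

```text
time: 9.45
position: [0.5778, -0.0844, 0.1385]
tool_rot: [-3.054, -0.735, -0.0]
ft_force: [-0.2, 0.3, -0.8]
grip_width: 0.473
```

```bash
python3 st.py
```

```text
time 9.45
joint_positions [-0.8349  0.4412  1.1757  1.7585 -0.4311  1.2343 -0.6438]
position [ 0.5778 -0.0844  0.1385]
ft_force [-0.1999  0.2833 -0.848 ]
torque [-0.0672  0.1018  0.0327]
grip_width 0.4731
yang -62.92
[[ 8.904e-01  4.552e-01  0.000e+00]
 [ 4.552e-01 -8.904e-01  3.000e-04]
 [ 2.000e-04 -2.000e-04 -1.000e+00]]
```

Call:
step_arm:
  deltas:
    - [0,0,0,0,0,-20,60]
    - [0,0,0,0,0,-44,60]
    - [0,0,0,0,0,-44,60]
    - [0,0,-10.5,0,0,-44,60]
    - [0,0,-21,0,0,-44,60]
    - [0,0,-31.5,0,0,-44,60]
    - [0,0,-42,0,0,-44,60]
    - [0,0,-52.5,0,0,-44,60]

```text
time: 10.45
position: [0.5775, -0.0846, 0.1824]
tool_rot: [-2.408, -2.017, 0.0]
ft_force: [0.8, 1.2, -0.9]
grip_width: 0.693
```

Call:
step_arm:
  deltas:
    - [0,0,-10.5,0,0,0,60]
    - [0,0,-21,0,0,0,60]
    - [0,0,-31.5,0,0,0,60]
    - [0,0,-42,0,0,0,60]
    - [0,0,-52.5,0,0,0,60]
    - [0,0,-63,0,0,0,60]
    - [0,0,-73.5,0,0,0,60]
    - [0,0,-84,0,0,0,60]

```text
time: 11.45
position: [0.5775, -0.0847, 0.1824]
tool_rot: [-0.44, -3.11, 0.0]
ft_force: [-0.8, -0.6, 0.5]
grip_width: 0.687
```

```bash
python3 st.py
```

```text
time 11.45
joint_positions [-0.5385  0.2438  0.7459  1.6995 -0.1725  1.2661  1.5346]
position [ 0.5775 -0.0847  0.1824]
ft_force [-0.7879 -0.6401  0.53  ]
torque [-0.0252 -0.0102  0.0409]
grip_width 0.6874
yang 73.9
[[-9.608e-01  2.773e-01 -4.000e-04]
 [ 2.773e-01  9.608e-01  0.000e+00]
 [ 4.000e-04 -1.000e-04 -1.000e+00]]
```

Call:
step_arm:
  deltas:
    - [0,0,-10,0,0,0,60]
    - [0,0,-20,0,0,0,60]
    - [0,0,-30,0,0,0,60]
    - [0,0,-40,0,0,0,60]
    - [0,0,-46,0,0,0,60]
    - [0,0,-46,0,0,0,60]
    - [0,0,-46,0,0,0,60]
    - [0,0,-46,0,0,0,60]

```text
time: 12.45
position: [0.5777, -0.0846, 0.1825]
tool_rot: [0.8, -3.038, -0.0]
ft_force: [0.3, -0.6, 0.1]
grip_width: 0.686
```

```bash
python3 st.py;python3 - <<'E'
from h import *
c=optics.get_calibration('wrist')
im=optics.get_image('wrist'); cv2.imwrite('pics/w4.png',im[:,:,::-1])
import pickle; pickle.dump(c,open('w4.pkl','wb'))
g=cv2.cvtColor(im,cv2.COLOR_RGB2GRAY)
for r in [150,160,165,190,215,225,235,240]: print(r,g[r,242:274])
E
```

```text
time 12.45
joint_positions [-0.4516  0.2289  0.6396  1.6965 -0.1426  1.2633  2.3048]
position [ 0.5777 -0.0846  0.1825]
ft_force [ 0.2699 -0.5738  0.0582]
torque [ 0.0859 -0.0152  0.0539]
grip_width 0.6855
yang 119.52
[[-8.702e-01 -4.927e-01 -1.000e-04]
 [-4.927e-01  8.702e-01  0.000e+00]
 [ 1.000e-04  0.000e+00 -1.000e+00]]
150 [190 190 191 107 105 111 117 122 123 123 121 120 120 120 122 122 122 121
 115 111 107  92 126 190 190 190 191 193 194 194 192 193]
160 [122 122 122  94  95 110 116 122 125 123 120 120 118 121 122 121 123 123
 117 112 108  97 109 174 200 200 200 201 201 201 202 202]
165 [ 83  82  82  76  90 109 114 120 123 124 121 119 119 120 121 123 124 121
 118 114 106  99  76  70  76  80  89  89  90 153 195 196]
190 [ 52  59  98  42  54 100 110 116 121 123 122 122 119 121 121 123 123 124
 121 115 109 104  78  58  54  51 132 140  98  97  98 100]
215 [184 186 186 185 184 107 108 112 117 121 122 122 120 121 122 124 125 125
 126 118 111 104  87 152 185 184 184 185 184 184 184 184]
225 [186 186 188 187 187 130 101 110 116 121 122 122 120 119 124 125 125 126
 126 119 112 106  89 127 185 189 187 187 189 189 188 190]
235 [152 153 153 154 153 132  91 108 114 119 123 120 121 120 122 125 126 125
 126 119 113 106  94 107 154 153 152 153 152 152 151 153]
240 [152 152 151 150 150 152  89 109 114 119 123 122 121 122 123 125 126 127
 126 123 112 108  96 109 152 152 151 151 152 152 154 154]
```

View pics/w4.png

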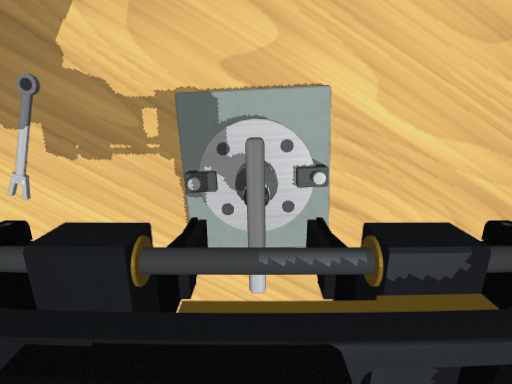

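Run:
```python
from h import *
import pickle
c=pickle.load(open('w4.pkl','rb'))
a=pt('wrist',(254.7,150),.165,c); b=pt('wrist',(256.8,240),.165,c)
ang=np.degrees(np.arctan2(*(b-a)[[1,0]])); print(a,b,ang,ang+90)
u=(b-a)/np.linalg.norm(b-a); n=np.array([-u[1],u[0]]); print('perp offset of bar from (.5778,-.0848) mm',1000*n@(a[:2]-[.5778,-.0848]))
```

```text
[ 0.53637809 -0.10968032  0.165     ] [ 0.58815558 -0.07885242  0.165     ] 30.769230602043425 120.76923060204342
perp offset of bar from (.5778,-.0848) mm -0.1873498539693807
```

Call:
step_arm:
  deltas:
    - [0,0,-0.5,0,0,12,60]
    - [0,0,-1,0,0,24,60]
    - [0,0,-1,0,0,36,50]
    - [0,0,-1,0,0,43,40]
    - [0,0,-1,0,0,44,30]
    - [0,0,-1,0,0,44,15]
    - [0,0,-1,0,0,44,0]
    - [0,0,-1,0,0,44,0]

```text
time: 13.5
position: [0.578, -0.0847, 0.139]
tool_rot: [-0.828, 3.03, -0.0]
ft_force: [-0.6, 0.2, 0.7]
grip_width: 0.132
```

Call:
step_arm:
  deltas:
    - [0,0,0,0,0,0,0]
    - [0,0,0,0,0,0,0]
    - [0,0,0,0,0,0,0]
    - [0,0,0,0,0,0,0]
    - [0,0,0,0,0,0,0]
    - [0,0,0,0,0,0,0]
    - [0,0,0,0,0,0,0]
    - [0,0,0,0,0,0,0]

```text
time: 14.5
position: [0.5778, -0.0846, 0.1386]
tool_rot: [-0.828, 3.03, -0.0]
ft_force: [1.6, -0.5, 1.1]
grip_width: 0.135
```

```bash
python3 st.py
```

```text
time 14.5
joint_positions [-0.4381  0.2674  0.6293  1.7478 -0.169   1.1807  2.3432]
position [ 0.5778 -0.0846  0.1386]
ft_force [ 1.5584 -0.4731  1.1014]
torque [ 0.0024 -0.0498  0.0159]
grip_width 0.1354
yang 120.57
[[-8.610e-01 -5.086e-01  2.000e-04]
 [-5.086e-01  8.610e-01  0.000e+00]
 [-2.000e-04 -1.000e-04 -1.000e+00]]
```

Call:
step_arm:
  deltas:
    - [0,0,10,0,0,0,0]
    - [0,0,20,0,0,0.1,0]
    - [0,0,30,0,0,0.1,0]
    - [0,0,40,0,0,0.2,0]
    - [0,0,50,0,0,0.3,0]
    - [0,0,60,0,0,0.3,0]
    - [0,0,70,0,0,0.4,0]
    - [0,0,72,0,0,0.4,0]

```text
time: 15.5
position: [0.5779, -0.0848, 0.1382]
tool_rot: [1.111, 2.938, -0.001]
ft_force: [1.0, -1.2, 1.7]
grip_width: 0.13
```

```bash
python3 st.py
```

```text
time 15.5
joint_positions [-0.5945  0.3043  0.8251  1.7529 -0.239   1.1885  1.1455]
position [ 0.5779 -0.0848  0.1382]
ft_force [ 0.9667 -1.2024  1.6614]
torque [-0.2744 -0.1701  0.0783]
grip_width 0.1297
yang 48.58
[[-7.499e-01  6.616e-01  2.000e-04]
 [ 6.616e-01  7.499e-01 -5.000e-04]
 [-5.000e-04 -2.000e-04 -1.000e+00]]
```

Call:
step_arm:
  deltas:
    - [0,0,0,0,0,0,0]
    - [0,0,-10,0,0,0,0]
    - [0,0,-20,0,0,-0.1,0]
    - [0,0,-30,0,0,-0.1,0]
    - [0,0,-40,0,0,-0.2,0]
    - [0,0,-50,0,0,-0.3,0]
    - [0,0,-60,0,0,-0.3,0]
    - [0,0,-60,0,0,-0.3,0]

```text
time: 16.5
position: [0.5778, -0.0846, 0.1386]
tool_rot: [-0.506, 3.1, 0.001]
ft_force: [0.7, 0.2, 0.3]
grip_width: 0.131
```

```bash
python3 st.py
```

```text
time 16.5
joint_positions [-0.4577  0.2709  0.6537  1.7486 -0.1774  1.1814  2.1402]
position [ 0.5778 -0.0846  0.1386]
ft_force [0.6636 0.231  0.32  ]
torque [-0.0873 -0.1419 -0.0827]
grip_width 0.1313
yang 108.53
[[-9.482e-01 -3.178e-01  3.000e-04]
 [-3.178e-01  9.482e-01  5.000e-04]
 [-5.000e-04  4.000e-04 -1.000e+00]]
```

Call:
step_arm:
  deltas:
    - [0,0,0,0,0,0,0]
    - [0,0,10.5,0,0,0,0]
    - [0,0,21,0,0,0.1,0]
    - [0,0,31.5,0,0,0.1,0]
    - [0,0,42,0,0,0.2,0]
    - [0,0,52.5,0,0,0.3,0]
    - [0,0,63,0,0,0.3,0]
    - [0,0,73,0,0,0.4,0]

```text
time: 17.5
position: [0.5778, -0.0848, 0.1381]
tool_rot: [1.446, 2.788, -0.001]
ft_force: [1.2, -0.5, 0.5]
grip_width: 0.131
```

Call:
step_arm:
  deltas:
    - [0,0,6,0,0,0,0]
    - [0,0,10,0,0,0,0]
    - [0,0,13,0,0,0.1,0]
    - [0,0,16,0,0,0.1,0]
    - [0,0,17,0,0,0.1,0]
    - [0,0,18,0,0,0.1,0]
    - [0,0,18,0,0,0.1,0]
    - [0,0,18,0,0,0.1,0]

```text
time: 18.5
position: [0.5778, -0.0847, 0.138]
tool_rot: [1.856, 2.535, 0.0]
ft_force: [0.3, -0.8, 1.6]
grip_width: 0.133
```

```bash
cat > tq.py <<'E'
from h import *
from scipy.spatial.transform import Rotation as Ro
T=[];Y=[];F=[]
for i in range(4):
    s=ctrl.get_state(); R=Ro.from_rotvec(s['tool_rot']).as_matrix()
    T.append(s['torque'][2]);F.append(s['ft_force']); Y.append(np.degrees(np.arctan2(R[1,1],R[0,1])))
    if i<3: optics.get_image('wrist')
h=180+122.57-np.mean(Y)
print('t',s['time'],'yang',np.mean(Y).round(2),'handle deg',h.round(2),'rad',np.radians(h).round(3),'Tz',np.round(T,3),'mean',np.mean(T).round(3),'F',np.mean(F,0).round(2),'q',np.round(s['joint_positions'],2),'z',s['position'][2].round(4),'j7 tq',s['joint_torque'][6])
E
python3 tq.py
```

```text
t 18.65 yang 17.57 handle deg 285.0 rad 4.974 Tz [0.076 0.122 0.119 0.128] mean 0.111 F [ 0.32 -1.46  1.4 ] q [-0.66  0.33  0.92  1.76 -0.28  1.2   0.64] z 0.138 j7 tq -0.09610728593543172
```

Call:
step_arm:
  deltas:
    - [0,0,1,0,0,0,0]
    - [0,0,2,0,0,0,0]
    - [0,0,3,0,0,0,0]
    - [0,0,4,0,0,0,0]
    - [0,0,5,0,0,0,0]
    - [0,0,6,0,0,0,0]
    - [0,0,6,0,0,0,0]
    - [0,0,6,0,0,0,0]

```text
time: 19.65
position: [0.5777, -0.0846, 0.1379]
tool_rot: [-1.986, -2.434, -0.0]
ft_force: [0.8, -1.6, 1.7]
grip_width: 0.132
```

```bash
python3 tq.py
```

```text
t 19.8 yang 11.57 handle deg 291.0 rad 5.079 Tz [0.11  0.07  0.133 0.083] mean 0.099 F [ 0.57 -1.43  1.56] q [-0.68  0.34  0.94  1.76 -0.29  1.2   0.54] z 0.1379 j7 tq -0.09613808942958713
```

Call:
step_arm:
  deltas:
    - [0,0,1,0,0,0,0]
    - [0,0,2,0,0,0,0]
    - [0,0,3,0,0,0,0]
    - [0,0,4,0,0,0,0]
    - [0,0,5,0,0,0,0]
    - [0,0,6,0,0,0,0]
    - [0,0,6,0,0,0,0]
    - [0,0,6,0,0,0,0]

```text
time: 20.8
position: [0.5778, -0.0846, 0.138]
tool_rot: [-2.111, -2.327, -0.0]
ft_force: [0.4, -1.6, 1.1]
grip_width: 0.134
```

```bash
python3 tq.py
```

```text
t 20.95 yang 5.57 handle deg 297.0 rad 5.184 Tz [0.11  0.096 0.054 0.114] mean 0.094 F [ 0.43 -1.42  1.44] q [-0.69  0.34  0.96  1.76 -0.3   1.2   0.44] z 0.1379 j7 tq -0.1040143403224647
```

Call:
step_arm:
  deltas:
    - [0,0,1,0,0,0,0]
    - [0,0,2,0,0,0,0]
    - [0,0,3,0,0,0,0]
    - [0,0,4,0,0,0,0]
    - [0,0,5,0,0,0,0]
    - [0,0,5,0,0,0,0]
    - [0,0,5,0,0,0,0]
    - [0,0,5,0,0,0,0]

```text
time: 21.95
position: [0.5778, -0.0846, 0.1379]
tool_rot: [-2.21, -2.232, -0.0]
ft_force: [0.5, -1.3, 1.0]
grip_width: 0.13
```

```bash
python3 tq.py
```

```text
t 22.1 yang 0.57 handle deg 302.0 rad 5.271 Tz [0.22  0.21  0.173 0.174] mean 0.194 F [ 0.55 -1.38  1.11] q [-0.71  0.35  0.97  1.76 -0.31  1.2   0.36] z 0.138 j7 tq -0.19587014336138964
```

Call:
step_arm:
  deltas:
    - [0,0,1,0,0,0,0]
    - [0,0,2,0,0,0,0]
    - [0,0,3,0,0,0,0]
    - [0,0,3.5,0,0,0,0]
    - [0,0,3.5,0,0,0,0]
    - [0,0,3.5,0,0,0,0]
    - [0,0,3.5,0,0,0,0]
    - [0,0,3.5,0,0,0,0]

```text
time: 23.1
position: [0.5778, -0.0846, 0.138]
tool_rot: [-2.278, -2.164, -0.0]
ft_force: [-0.3, -1.8, 2.0]
grip_width: 0.134
```

```bash
python3 tq.py
```

```text
t 23.25 yang -2.93 handle deg 305.5 rad 5.332 Tz [0.255 0.238 0.313 0.249] mean 0.264 F [-0.09 -1.43  1.47] q [-0.71  0.35  0.99  1.76 -0.31  1.2   0.31] z 0.138 j7 tq -0.27220917865633965
```

Call:
step_arm:
  deltas:
    - [0,0,1,0,0,0,0]
    - [0,0,2,0,0,0,0]
    - [0,0,3,0,0,0,0]
    - [0,0,3,0,0,0,0]
    - [0,0,3,0,0,0,0]
    - [0,0,3,0,0,0,0]
    - [0,0,3,0,0,0,0]
    - [0,0,3,0,0,0,0]

```text
time: 24.25
position: [0.5778, -0.0846, 0.138]
tool_rot: [-2.333, -2.104, -0.0]
ft_force: [-0.1, -1.6, 1.3]
grip_width: 0.132
```

```bash
python3 tq.py
```

```text
t 24.4 yang -5.93 handle deg 308.5 rad 5.384 Tz [0.326 0.325 0.355 0.307] mean 0.328 F [-0.14 -1.7   0.92] q [-0.72  0.36  1.    1.76 -0.32  1.2   0.26] z 0.138 j7 tq -0.34029850736260414
```

Call:
step_arm:
  deltas:
    - [0,0,-2,0,0,0,0]
    - [0,0,-4,0,0,0,0]
    - [0,0,-6,0,0,0,0]
    - [0,0,-8,0,0,0,0]
    - [0,0,-9,0,0,0,0]
    - [0,0,-10,0,0,0,0]
    - [0,0,-10,0,0,0,0]
    - [0,0,-10,0,0,0,0]

```text
time: 25.4
position: [0.5778, -0.0846, 0.138]
tool_rot: [2.141, 2.299, 0.0]
ft_force: [1.1, -1.7, 0.4]
grip_width: 0.135
```

```bash
python3 tq.py
```

```text
t 25.55 yang 4.06 handle deg 298.51 rad 5.21 Tz [0.054 0.047 0.055 0.105] mean 0.065 F [ 0.26 -1.85  0.75] q [-0.7   0.34  0.96  1.76 -0.3   1.2   0.42] z 0.138 j7 tq -0.08054542355239391
```

Call:
step_arm:
  deltas:
    - [0,0,0,0,0,0,20]
    - [0,0,0,0,0,0,40]
    - [0,0,0,0,0,0,50]
    - [0,0,0,0,0,0,60]
    - [0,0,0,0,0,-15,60]
    - [0,0,0,0,0,-30,60]
    - [0,0,0,0,0,-45,60]
    - [0,0,0,0,0,-60,60]

```text
time: 26.55
position: [0.578, -0.0847, 0.1995]
tool_rot: [2.141, 2.298, 0.001]
ft_force: [1.0, 0.0, -0.5]
grip_width: 0.685
```

Call:
step_arm:
  deltas:
    - [0,0,0,0,0,-15,60]
    - [0,0,0,0,0,-25,60]
    - [0,0,0,0,0,-25,60]
    - [0,0,0,0,0,-25,60]
    - [0,0,0,0,0,-25,60]
    - [0,0,0,0,0,-25,60]
    - [0,0,0,0,0,-25,60]
    - [0,0,0,0,0,-25,60]

```text
time: 27.55
position: [0.5777, -0.0846, 0.2229]
tool_rot: [-2.141, -2.299, 0.0]
ft_force: [0.1, 1.0, -0.4]
grip_width: 0.689
```

```bash
python3 st.py;python3 - <<'E'
from h import *
c=optics.get_calibration('wrist')
im=optics.get_image('wrist'); cv2.imwrite('pics/w5.png',im[:,:,::-1])
import pickle; pickle.dump(c,open('w5.pkl','wb'))
g=cv2.cvtColor(im,cv2.COLOR_RGB2GRAY)
for r in [150,160,165,190,215,225,235,240]: print(r,g[r,236:280])
im=optics.get_image('top'); cv2.imwrite('pics/t5.png',im[:,:,::-1])
E
```

```text
time 27.55
joint_positions [-0.7395  0.2654  1.      1.6501 -0.228   1.3514  0.3655]
position [ 0.5777 -0.0846  0.2229]
ft_force [ 0.1457  0.9998 -0.4499]
torque [-0.081   0.0056  0.0014]
grip_width 0.6886
yang 4.07
[[-7.090e-02  9.975e-01 -1.000e-04]
 [ 9.975e-01  7.090e-02 -0.000e+00]
 [ 0.000e+00 -1.000e-04 -1.000e+00]]
150 [176 177 176 174 173 168 170 174 179 177 113 152 160 174 178 175 169 168
 169 170 171 170 157 146 135 104 170 175 170 168 170 169 169 167 169 169
 168 171 172 170 167 172 173 174]
160 [173 173 173 172 173 172 158 106  90  89  87 124 151 164 177 175 173 169
 170 172 171 171 167 152 139 114  79  86  89  82  85 106  87  85 119 169
 170 168 169 167 169 165 171 172]
165 [178 175 175 171 116 105  82  79  80  78  79  95 150 159 175 177 173 169
 169 170 171 172 171 155 142 127  76  81  81  81  80  81  77  77  77  79
  69 120 170 168 168 167 169 167]
190 [173 174 173 168 168 168 111 111  97  72 113  40  49 128 153 167 176 174
 172 171 172 173 173 173 161 146 133  79  76  46  30  37  84 104 109 109
 109 160 161 171 171 169 167 167]
215 [117 163 168 169 171 172 174 173 170 169 172 173 174 172 102 149 159 172
 174 174 171 174 177 175 176 169 151 134  95 110 168 166 170 161  69  66
  77  74  74  76  74  75  62 140]
225 [136 138 135 135 134 135 133 135 136 135 135 133 134 134 132 116 152 163
 176 173 173 174 175 177 176 176 160 143 125  72 134 135 136 137 136 134
 135 135  88  84  70  73  76  76]
235 [133 133 133 135 135 134 133 134 134 134 134 134 134 134 133 102 142 157
 168 174 175 173 175 176 177 177 172 150 134  91 110 172 175 176 175 171
 169 171 173 179 179 177 172 171]
240 [136 135 135 135 135 135 135 135 135 135 135 119 155  96 114  94 123 151
 164 174 173 174 175 177 177 177 174 155 136 112  95 173 176 176 173 171
 170 171 177 181 179 176 169 173]
```

View pics/w5.png

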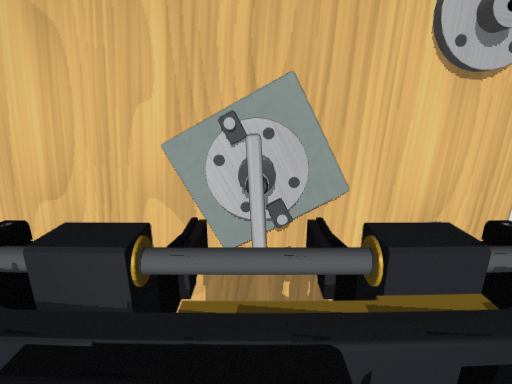

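View pics/t5.png

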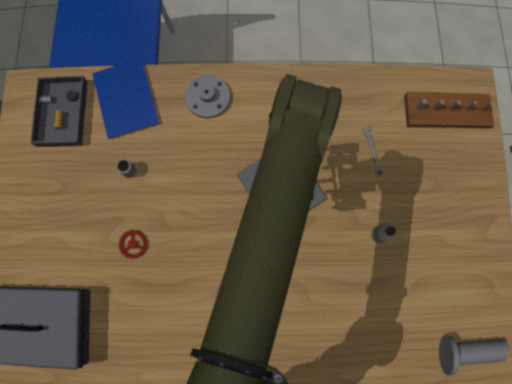

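Run:
```python
from h import *
import pickle
c=pickle.load(open('w5.pkl','rb'))
a=pt('wrist',(253.8,150),.164,c); b=pt('wrist',(258.9,240),.164,c)
ang=np.degrees(np.arctan2(*(b-a)[[1,0]])); print(a,b,ang)
h=180+122.57-(ang+90); print(h, [np.radians(h+k) for k in (-180,0,180)])
```

```text
[ 0.57301521 -0.04211077  0.164     ] [ 0.58230114 -0.11578566  0.164     ] -82.81636620654518
295.3863662065452 [np.float64(2.0138720022161327), np.float64(5.155464655805926), np.float64(8.297057309395719)]
```

```bash
python3 -c "
from bench import ctrl
print(ctrl.close_job())"
```

```text
the job is handed in; nothing more can be done
None
```

The tap is at the bottom of the hole, released, and the job is handed in at about 28 s of the 72 s. No verdict was reported back. Tap angles below are the handle angle less the expected 0.05 rad wind-up, except where noted.

- **First stroke and chip break:** forward to a tap angle of about 2.8 rad, then back to about 1.75 rad.
- **Re-grasp:** part-way into the second stroke, at about 3.2 rad, I let go and took the bar again half a turn round. The wrist camera confirmed the bar's angle (about 3.17 rad).
- **Second stroke and chip break:** forward to about 4.4 rad, then back to about 3.4 rad.
- **Bottom of the hole:** the torque about the tap's axis was steady at about 0.10 N m, then started to climb at a handle angle of about 5.2 rad. I leaned on it to 0.33–0.34 N m, roughly 15 N of press, for over half a second. I then eased off to about 0.08 N m, opened the fingers and lifted clear.

**Last checks:**
- The bar stands at rest at about 5.16 rad, above the 4.85 rad needed.
- The gripper is about 57 mm above the bar top, with force readings near zero.
- In the top view the bottle, nipple, handwheel and spanner look to be where they were.

**One disagreement:** the torque rose more slowly against the stop than the spring rate given, about 1.3 N m per rad instead of 2. I put this down to give in the grip or at the bottom of the hole. The press figure comes from the measured torque, so it does not depend on that rate.

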